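# Load a sample hanger onto a sloped gravity rail

## Task

Send the blue roller hanger with its sample to the tester end: lift it off the parking hook, hook it onto the loading gap at the high end of the sloped rail and lower it gently until both rollers rest on the rail. Keeping it down on the rail without forcing it, push it downhill past the red spring pawl, then let go just below the pawl and see that it rolls by itself to the stop; leave the other things on the bench where they are.

Things in the scene. Friction and masses are not known exactly. Their poses are not given: they have to be found in the camera images.
- hanger: Blue roller hanger, a C open to +x. Origin on its catch pin's axis (7 mm pin along x, reaching x = 23 mm), level with the roller axles. x across the rail, y along it, z up. Steel grooved rollers at y = +-28 mm: tread radius 8 mm (rail top lies at z = -8 mm), flange radius 11.5 mm, groove 12 mm wide. Bumpers at y = +-43 mm. Lowest part z = -110 mm. About 0.3 kg.
- grip_tab (a point): Centre of the hanger's grip tab: 10 mm thick along x, 30 mm along y, 40 mm high (hanger z 21 to 61 mm). Below it a bar, z 14 to 23 mm. The hanger can pitch a little between the fingers; tip the tool with the slope to set both rollers down.
- hook_arm (a point): Middle of the upper face of the hook arm that passes under the rail, 50 mm below the hanger's origin (42 mm below the roller treads). Arm x -15 to 12 mm, 16 mm along y, 8 mm thick, joined to the rollers by a side plate at x = -15 to -12 mm (the robot's side at yaw 0).
- stand: Fixed stand of the gravity rail. Origin under the middle of its base, on the bench; +y downhill along the rail, x across it (+x away from the robot), z up. The rail is a 8 mm thick steel bar on edge in the plane x = 0, pivoted at its low end, rising to -y. Its slope is clamped somewhere between 9 and 12 degrees and is not measured: find the rail's height at the high end by feel or sight.
- pivot (a point): Where the rail's top edge meets the pivot's plane: stand y = 205 mm, 130 mm above the bench. Distances d run from here uphill along the sloping top edge: pawl pivot d = 245 mm, loading gap d = 290 to 380 mm (set the hanger down with its origin at d = 305 to 335 mm), slotted cheeks, 234 mm above the bench, d = 383 to 413 mm.
- gap_foot (a point): Point on the stand's base bar (14 mm high) under the loading gap, at d = 330 mm. In the gap the rail is only 14 mm deep, so the hook arm goes in sideways under it, moving to +x. Downhill of d = 285 mm the rail is 38 mm deep: 4 mm over the hook arm when the rollers are on the rail, so hangers cannot be hooked on or jump off there.
- stop (a point): Middle of the face of the rubber stop on the dark bridge over the low end of the rail, 161 mm above the bench; axes as the stand's. A hanger at the stop touches it with its bumper, its origin then about 47 mm before it (-y) and 10 mm below it.
- pawl (a joint): Red spring pawl behind the rail, rad: 0 upright, 16 mm above the rail's top, grows as it is pushed over downhill (limit 1.4); stiff uphill. The catch pin meets it with the hanger's origin at d = 252 mm, needs 3 to 6 N along the rail and is lifted with up to 4 N, and slips past near d = 222 mm; then the pawl springs back to 0. The hanger's weight alone cannot pass it.
- park: Fixed parking hook, where the hanger hangs at the start. Origin on the bench under its level 8 mm bar; y along the bar, +x away from the robot. Bar top 160 mm high, 16 mm deep, 92 mm between end lips 7 mm high; held from behind by a post at x = 44 to 60 mm. The hanger comes off by lifting 12 mm and moving 40 mm or more to -x.
- ref_block: Round steel hardness reference block lying on the bench, 56 mm across, 16 mm high. Bystander.
- anvil: Stepped round steel anvil standing on the bench, 38 mm across, 35 mm high. Bystander.
- v_block: Small steel V-block standing on the bench, 38 x 40 mm, 35 mm high. Bystander.

How it is judged:
By the outcome, as a careful person would: the job done as asked, in the order asked, and still so for the second after the job is handed in, with the robot touching nothing.
It also fails if it takes over 61 s, if anything falls off the work surface, if the arm or the gripper's body presses on something with over 40 N, if the wrist force passes 120 N, or if a joint passes its speed limit or range.

## Robot

A 7-joint arm with a two-finger parallel gripper is mounted at the origin on a cart in front of the work surface, level with it; the furniture and walls round the work are solid. World frame = base frame: x ahead of the robot, y to its left, z up, the work surface at z = 0. Lengths are in m, angles in rad, forces in N, time in s.
With the tool pointing down it reaches from about 0.35 to 0.9 m from the base axis. Payload 7.2 kg.
Tool frame: the origin (TCP) lies midway between the tips of the shut fingers; the grasp point (between the pads) lies 19 mm behind it; z points along the fingers, y is the line along which they close (so a half turn about z gives the same grasp; the last joint's range is limited). The gripper opens to 85 mm and grips with 20 to 120 N. Pads are 22 mm wide; open, the fingers measure 114 mm over their backs; the gripper's body (76 mm by 85 mm) begins 54 mm behind the grasp point. The pads swing forward as they close: fully open they stand 13 mm farther back than shut.
Start: joints at [-0.068, 0.411, -0.013, 1.596, 0.006, 1.134, -0.082], TCP at [0.625, -0, 0.2] pointing down, gripper open.
Joint ranges: [-2.95, 2.95], [-0.29, 1.99], [-1.47, 1.44], [0.14, 2.54], [-1.03, 4.17], [0.13, 1.85], [-2.86, 2.86]. Speed limits (rad/s): [2.39, 2.39, 3.01, 3.01, 3.14, 3.14, 3.14].

## Interface

Orientations are given as a unit quaternion [w, x, y, z].
In Python, from cell import get_state, grab_frame, close_job gives the robot as it stands. The module is installed in compiled form; this text tells all that it offers.
- The arm moves only by the shell command python3 -m inch 'ROWS' [FORCE]. ROWS is JSON, a list that holds one entry, the list of rows, each a list of 5 numbers: the finger opening in mm, from 0 to 85.4, then the shift along the tool's x, y, z in units of 30 mm (1.0 is 30 mm), then the turn about the tool's z in units of 8 degrees (1.0 is 8 degrees). A call has 1 to 5 rows; each row shifts and turns the commanded pose from where the row before left it, along the tool's axes as they then stand; what a row does not reach is not made up. A row lasts 1/10 s, in which the tool goes at most 50 mm and 8.59 degrees, less where a joint would pass 70% of its speed; a pose out of reach is approached as far as the arm can. A call is refused whole if a number of a shift passes 1 or a number of a turn 1, either way. A call with a gripper value outside its range is refused whole. The fingers move at their own pace and stop on an object; FORCE is the grip in N (left out, the last holds). Time passes only in rows, so rows that do not move let the fingers close. It gives the time, the measured TCP pose, the force, the opening and the grip force at its end, in the units of the state.
- get_state(): the state, without advancing time (a new reading comes with each control period).
- grab_frame(name): name is "scene" or "side" or "wrist"; returns a dict with "img" (480x640x3 uint8, red, green, blue), "depth" (480x640 float32, m along the optical axis (not along the pixel's ray), 0 where there is no reading), "fx", "fy", "cx", "cy" (pixels), "distortion" ([k1, k2, p1, p2, k3] as OpenCV has them; the pictures are not rectified), "R" (3x3) and "t" (3): a world point X has camera coordinates R X + t. Camera axes: x right, y down, z forward; pixel columns grow to the right and rows downward; lengths in m; the calibration is good to about 2 mm. A picture is of the moment at which its call begins.
- close_job(): hands the job in; it is judged then, once.
The state is a dict: "t": time; "joint_pos": joint angles; "joint_velocities": joint speeds; "effort": joint torques, N m; "position": TCP position; "tcp_rot": TCP orientation; "ft_force": force on the tool from outside, world axes, zero at the start; "wrist_torque": the same for the moment, N m; "gripper_width": finger opening in m; "grip_force": force on a finger pad.
Only numpy, scipy, OpenCV 4.12 (cv2) and the standard library are available. Lean on these libraries where they do the work, as an engineer would, in place of code of your own. Each camera call takes 0.05 s, during which the arm holds its last target. There are 200 camera calls.

## Working session

There is one attempt and no reset: what is moved stays moved. The work goes in short steps, Python scripts to look and compute and a shell command to move; the robot and the scene stay as the last step left them, time stands still between calls to the robot, and variables do not carry over. Pictures are saved under pics/ and viewed, at most 10 in all, crops included, and the job is handed in when it is done.

```bash
mkdir -p pics; cat > h.py <<'E'
import numpy as np,cv2,pickle
from cell import get_state,grab_frame
def snap(n,tag):
    f=grab_frame(n); pickle.dump(f,open(f'{tag}.pkl','wb')); cv2.imwrite(f'pics/{tag}.png',f['img'][:,:,::-1]); return f
def load(tag): return pickle.load(open(f'{tag}.pkl','rb'))
def K(f): return np.array([[f['fx'],0,f['cx']],[0,f['fy'],f['cy']],[0,0,1.]])
def w(f,u,v,z=None,d=None,r=1):
    """pixel->world by depth (median) or on plane height z"""
    p=cv2.undistortPoints(np.array([[[u,v]]],float),K(f),np.array(f['distortion']))[0,0]
    R=np.array(f['R']);t=np.array(f['t']);ray=R.T@np.array([p[0],p[1],1]);c=-R.T@t
    if z is not None: return c+ray*(z-c[2])/ray[2]
    if d is None:
        a=f['depth'][int(v)-r:int(v)+r+1,int(u)-r:int(u)+r+1]; a=a[a>0]; d=np.median(a) if a.size else 0
    return c+ray*d
def px(f,X):
    R=np.array(f['R']);t=np.array(f['t'])
    return cv2.projectPoints(np.array(X,float).reshape(-1,1,3),cv2.Rodrigues(R)[0],t,K(f),np.array(f['distortion']))[0][:,0]
E
python3 -c "
from h import *
for n in ['scene','side']:
    f=snap(n,n+'0'); print(n,(-np.array(f['R']).T@np.array(f['t'])).round(3))
print(get_state())"
```

```text
scene [-0.008 -0.58   0.757]
side [ 0.441 -1.098  1.079]
{'t': 0.1, 'joint_pos': array([-0.06817807,  0.41185267, -0.01272778,  1.59693782,  0.00558445,
        1.1343139 , -0.08220199]), 'joint_velocities': array([ 3.35226220e-04, -2.12423626e-03,  4.07220630e-06, -2.45273735e-03,
       -1.00510151e-03, -1.26256594e-04,  6.72993996e-04]), 'effort': array([ 4.07594271e-03, -6.01830769e+01,  6.85093571e-01, -3.00088871e+01,
        1.40752629e-02,  6.54632138e-03,  2.04316666e-05]), 'position': array([ 6.24512840e-01, -3.96017886e-05,  1.99725925e-01]), 'tcp_rot': array([-4.91526534e-04,  7.07103744e-01,  7.07109433e-01, -5.50776180e-04]), 'ft_force': array([-0.1765472 , -0.38183047,  0.23371296]), 'wrist_torque': array([ 0.01956326, -0.02067673, -0.00840819]), 'grip_force': 0.0, 'gripper_width': 0.08532381069465465}
```

View pics/scene0.png

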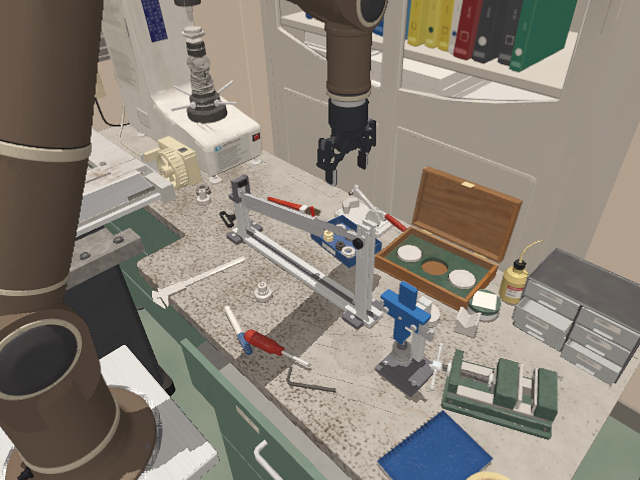

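View pics/side0.png

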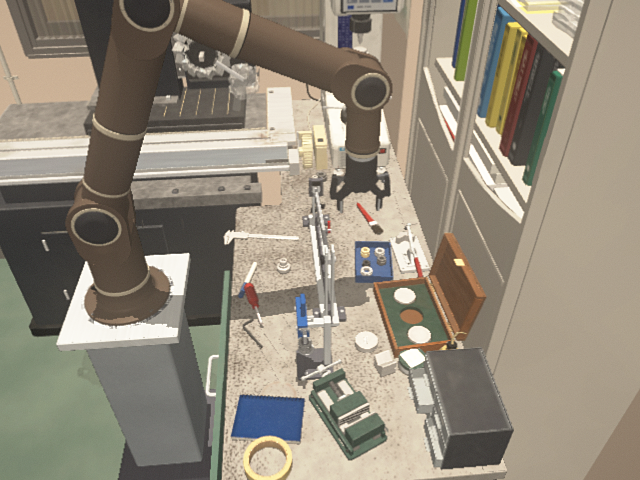

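```bash
python3 -c "
from h import *
a=load('scene0')['img'][:,:,::-1]
cv2.imwrite('pics/c1.png',cv2.resize(a[260:400,340:470],None,fx=4.2,fy=4.2,interpolation=2))
cv2.imwrite('pics/c2.png',cv2.resize(a[170:340,215:395],None,fx=3.5,fy=3.5,interpolation=2))
"
```

```text
(no output)
```

View pics/c1.png

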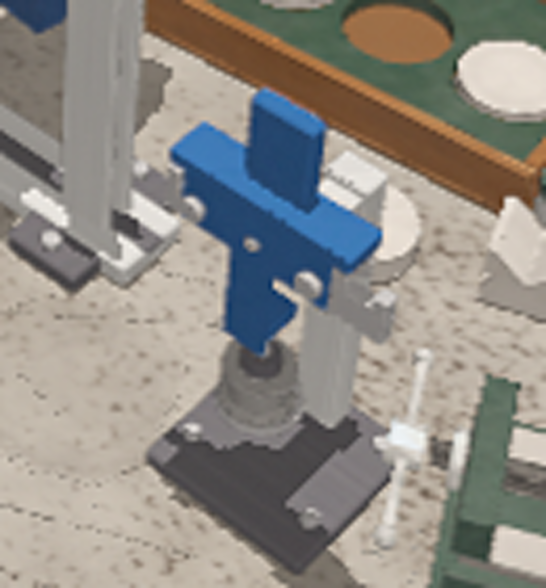

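View pics/c2.png

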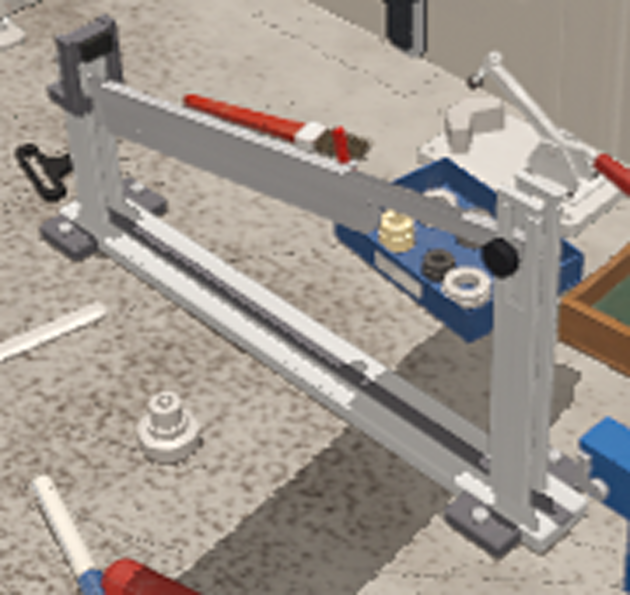

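```bash
cat > m.py <<'E'
from h import *
def cloud(f):
    v,u=np.mgrid[0:480,0:640]; p=cv2.undistortPoints(np.stack([u,v],-1).reshape(-1,1,2).astype(float),K(f),np.array(f['distortion']))[:,0]
    d=f['depth'].reshape(-1,1); C=np.c_[p*d,d]; X=(C-np.array(f['t']))@np.array(f['R']); X[d[:,0]==0]=np.nan
    return X.reshape(480,640,3)
E
python3 -c "
from m import *
np.set_printoptions(suppress=True,precision=4)
for n,(u0,u1,v0,v1) in (('scene0',(370,440,270,350)),('side0',(285,315,285,335))):
    f=load(n);X=cloud(f);im=f['img'].astype(int)
    m=(im[...,2]>im[...,0]+50);M=np.zeros_like(m);M[v0:v1,u0:u1]=1;P=X[m&M];P=P[~np.isnan(P[:,0])]
    print(n,len(P))
    for a,b in ((.196,.225),(.226,.236),(.182,.189),(.188,.194),(.13,.18)):
        q=P[(P[:,2]>a)&(P[:,2]<b)]
        if len(q)>3: print(a,b,len(q),'x',np.percentile(q[:,0],[2,10,50,90,98]),'y',np.percentile(q[:,1],[2,10,50,90,98]))
    print('z',np.percentile(P[:,2],[1,50,99]))
f=load('scene0');X=cloud(f)
c=lambda u,v:(215+u/3.5,170+v/3.5)
for nm,pts in (('railface',[(120,105),(200,135),(280,162),(330,180),(400,200),(450,222),(480,237)]),('railtop',[(125,92),(200,120),(280,143),(400,192),(470,222)]),('cheek',[(510,190),(540,185),(520,350),(505,300)]),('stopbridge',[(85,30),(95,22)])):
    for p in pts: print(nm,p,w(f,*c(*p),r=0))
"
```

```text
scene0 1470
0.196 0.225 235 x [0.4588 0.4593 0.4606 0.4623 0.4668] y [-0.2934 -0.2926 -0.2819 -0.269  -0.2658]
0.226 0.236 98 x [0.4595 0.46   0.4634 0.4678 0.4692] y [-0.2932 -0.2912 -0.28   -0.268  -0.2654]
0.182 0.189 136 x [0.4488 0.4494 0.4507 0.4549 0.4633] y [-0.321  -0.318  -0.2837 -0.252  -0.2439]
0.188 0.194 499 x [0.4494 0.4507 0.4581 0.4678 0.4709] y [-0.3205 -0.3152 -0.2837 -0.2448 -0.2388]
0.13 0.18 351 x [0.4487 0.4492 0.4504 0.4515 0.4525] y [-0.3126 -0.298  -0.2804 -0.2616 -0.2517]
z [0.1142 0.1899 0.23  ]
side0 247
0.196 0.225 7 x [0.4544 0.4622 0.469  0.4691 0.4691] y [-0.2961 -0.2951 -0.2914 -0.2847 -0.2767]
0.226 0.236 44 x [0.4613 0.4619 0.4656 0.469  0.4702] y [-0.2915 -0.2903 -0.2802 -0.2672 -0.2642]
0.182 0.189 38 x [0.4506 0.4511 0.4552 0.4653 0.4691] y [-0.3204 -0.3192 -0.301  -0.2461 -0.2347]
0.188 0.194 167 x [0.4509 0.452  0.4575 0.4673 0.4702] y [-0.3209 -0.317  -0.2948 -0.2472 -0.2374]
z [0.1404 0.1911 0.2316]
railface (120, 105) [0.5288 0.2198 0.1295]
railface (200, 135) [0.5304 0.1373 0.1437]
railface (280, 162) [0.5333 0.0638 0.1574]
railface (330, 180) [0.5324 0.0184 0.1673]
railface (400, 200) [ 0.5336 -0.0383  0.1813]
railface (450, 222) [ 0.5318 -0.0786  0.1882]
railface (480, 237) [ 0.5309 -0.1014  0.1906]
railtop (125, 92) [0.53   0.2137 0.142 ]
railtop (200, 120) [0.5301 0.1352 0.1564]
railtop (280, 143) [0.6923 0.2516 0.0001]
railtop (400, 192) [ 0.5359 -0.0361  0.1846]
railtop (470, 222) [-0.0077 -0.5804  0.7571]
cheek (510, 190) [ 0.5283 -0.1237  0.2349]
cheek (540, 185) [ 0.5439 -0.1306  0.2333]
cheek (520, 350) [ 0.5283 -0.1347  0.1316]
cheek (505, 300) [ 0.526  -0.1247  0.1629]
stopbridge (85, 30) [0.5347 0.2577 0.1693]
stopbridge (95, 22) [0.5435 0.2579 0.1715]
```

```bash
python3 -c "
from m import *
np.set_printoptions(suppress=True,precision=4)
f=load('scene0');X=cloud(f);im=f['img'].astype(int)
m=(im[...,2]>im[...,0]+50);M=np.zeros_like(m);M[270:350,370:440]=1
P=X[m&M];q=P[(P[:,2]>.13)&(P[:,2]<.188)&(P[:,0]<.455)];print('hanger yaw',np.polyfit(q[:,1],q[:,0],1))
for n in ('scene0','side0'):
    f=load(n);X=cloud(f).reshape(-1,3);g=f['img'].reshape(-1,3).astype(int)
    s=(X[:,0]>.52)&(X[:,0]<.548)&(X[:,1]>-.105)&(X[:,1]<.2)&(X[:,2]>.09)&(X[:,2]<.21)&(np.ptp(g,axis=1)<40);P=X[s]
    print(n,len(P))
    T=[]
    for a in np.arange(-.1,.2,.02):
        b=P[(P[:,1]>=a)&(P[:,1]<a+.02)]
        if len(b)<5: continue
        r=b[:,2]+.18*(b[:,1]-a-.01); t=np.percentile(r,[90,97]); T.append((a+.01,*t,np.percentile(b[:,0],[3,20,50,80,97]).round(4).tolist(),len(b))); print(*T[-1])
    T=np.array([t[:3] for t in T]);print(np.polyfit(T[:,0],T[:,1],1),np.polyfit(T[:,0],T[:,2],1))
    # bridge, cheeks
    for nm,s in (('cheektop',(X[:,2]>.228)&(X[:,2]<.24)&(X[:,1]>-.2)&(X[:,1]<-.08)&(X[:,0]>.5)&(X[:,0]<.57)),('bridge',(X[:,2]>.16)&(X[:,2]<.2)&(X[:,1]>.2)&(X[:,1]<.3)&(X[:,0]>.5)&(X[:,0]<.57)),('base',(X[:,2]>.011)&(X[:,2]<.017)&(X[:,1]>-.2)&(X[:,1]<.3)&(X[:,0]>.48)&(X[:,0]<.58))):
        b=X[s]; 
        if len(b): print(nm,len(b),np.percentile(b,[2,10,50,90,98],axis=0).T.tolist())
" | sed -E 's/([0-9]\.[0-9]{4})[0-9]*/\1/g'
```

```text
hanger yaw [-0.0063  0.4486]
scene0 1372
-0.0900 0.1963 0.1970 [0.5309, 0.532, 0.5329, 0.5344, 0.5389] 63
-0.07 0.1929 0.1934 [0.5306, 0.5321, 0.533, 0.5352, 0.5396] 67
-0.0499 0.1890 0.1901 [0.5305, 0.5314, 0.5327, 0.5354, 0.539] 58
-0.0299 0.1857 0.1865 [0.5308, 0.5314, 0.5325, 0.5353, 0.5391] 60
-0.0099 0.1813 0.1822 [0.53, 0.5312, 0.5323, 0.5347, 0.5396] 122
0.0100 0.1778 0.1788 [0.5297, 0.531, 0.5318, 0.5331, 0.5375] 114
0.0300 0.1742 0.1747 [0.53, 0.5309, 0.5318, 0.5328, 0.538] 112
0.0500 0.1703 0.1709 [0.5297, 0.5308, 0.5316, 0.5327, 0.5371] 108
0.0700 0.1667 0.1674 [0.5297, 0.5305, 0.5314, 0.5325, 0.5362] 104
0.0900 0.1626 0.1642 [0.5293, 0.5301, 0.5311, 0.5323, 0.5364] 100
0.1100 0.1593 0.1600 [0.5293, 0.5301, 0.5312, 0.5324, 0.5364] 95
0.1300 0.1558 0.1569 [0.5291, 0.5301, 0.5308, 0.5318, 0.5369] 94
0.1500 0.1521 0.1536 [0.5284, 0.5297, 0.5307, 0.5319, 0.5357] 87
0.1700 0.1484 0.1493 [0.5287, 0.5298, 0.5309, 0.532, 0.5368] 84
0.1900 0.1449 0.1457 [0.5278, 0.5296, 0.5304, 0.5317, 0.5351] 89
[-0.1849  0.1798] [-0.1834  0.1806]
cheektop 131 [[0.5252, 0.5262, 0.5398, 0.5446, 0.
[... 1101 characters left out ...]
2 0.1593 [0.5307, 0.5308, 0.5329, 0.5357, 0.5384] 12
0.1500 0.1540 0.1543 [0.5308, 0.5311, 0.5324, 0.5367, 0.5381] 17
0.1700 0.1496 0.1503 [0.5302, 0.5305, 0.5309, 0.5333, 0.5363] 18
0.1900 0.1468 0.1469 [0.532, 0.5325, 0.535, 0.5373, 0.5378] 9
[-0.1825  0.1816] [-0.1826  0.1822]
cheektop 54 [[0.5269, 0.5277, 0.5415, 0.5464, 0.5471], [-0.1435, -0.1416, -0.1302, -0.1166, -0.1127], [0.2297, 0.2310, 0.2337, 0.2357, 0.2375]]
bridge 97 [[0.5138, 0.5168, 0.5338, 0.5498, 0.5529], [0.2418, 0.2438, 0.2513, 0.2616, 0.2649], [0.1606, 0.1619, 0.1682, 0.1727, 0.1746]]
base 1031 [[0.4987, 0.5135, 0.5290, 0.5589, 0.5742], [-0.1559, -0.1340, 0.0122, 0.2511, 0.2842], [0.0112, 0.0119, 0.0141, 0.0163, 0.0168]]
```

```bash
python3 -m inch '[[[40,0,0,-1,0],[40,0,0,-1,0],[40,0,0,-1,0],[40,-0.95,-0.53,0,0],[40,-0.95,-0.53,0,0]]]' 20; python3 -m inch '[[[40,-0.95,-0.53,0,0],[40,-0.95,-0.53,0,0],[40,-0.95,-0.53,0,0],[40,-0.95,-0.53,0,0],[40,-0.95,-0.53,0,0]]]';python3 -c "
from h import *
f=load('scene0')
for u,v in ((423,300),(423,310),(421,296)): print(w(f,u,v,r=1))"
```

```text
t: 0.6
position: [0.5932, -0.0567, 0.2909]
tcp_rot: [0.0, 0.706, 0.708, 0.0]
ft_force: [0.0, -0.4, -0.8]
gripper_width: 0.04
grip_force: 0.0
t: 1.1
position: [0.5127, -0.2005, 0.2902]
tcp_rot: [-0.0, 0.707, 0.707, -0.0]
ft_force: [0.2, 0.0, 0.3]
gripper_width: 0.0402
grip_force: 0.0
[ 0.51500671 -0.27863267  0.16178961]
[ 0.50164182 -0.28909144  0.15534589]
[ 0.5218637  -0.26973382  0.16015863]
```

```bash
python3 -m inch '[[[40,-0.9,-0.53,0,0],[40,-0.9,-0.53,0,0],[40,-0.85,-0.54,0,0],[40,0,0,0.5,0],[40,0,0,0.5,0]]]'; python3 -m inch '[[[40,0,0,0,0],[40,0,0,0,0]]]'; python3 -c "
from m import *
f=snap('wrist','w0');X=cloud(f);im=f['img'].astype(int)
P=X[(im[...,2]>im[...,0]+50)];P=P[(P[:,2]>.21)&(P[:,2]<.245)&(abs(P[:,1]+.28)<.05)];print(len(P),np.percentile(P,[2,10,50,90,98],axis=0).T.round(4) if len(P) else '')"
```

```text
t: 1.6
position: [0.4649, -0.2802, 0.2602]
tcp_rot: [0.0, 0.708, 0.706, 0.0]
ft_force: [-0.7, 0.6, 0.4]
gripper_width: 0.0402
grip_force: 0.0
t: 1.8
position: [0.4656, -0.2788, 0.2605]
tcp_rot: [-0.0, 0.707, 0.707, -0.0]
ft_force: [0.0, -0.1, 1.1]
gripper_width: 0.0403
grip_force: 0.0
1194 [[ 0.4613  0.4623  0.466   0.4701  0.4711]
 [-0.2916 -0.2886 -0.2752 -0.2639 -0.2633]
 [ 0.2129  0.2238  0.229   0.23    0.2306]]
```

View pics/w0.png

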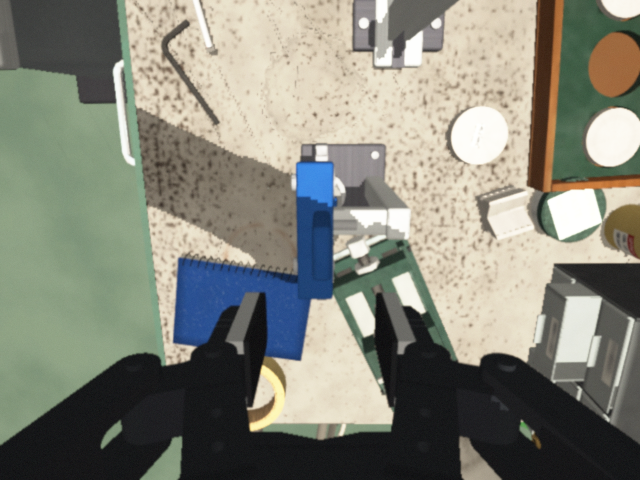

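```bash
python3 -m inch '[[[40,0,0,0.6,0],[40,0,0,0.6,0],[40,0,0,0.5,0],[40,0,0,0.48,0],[40,0,0,0,0]]]'; python3 -m inch '[[[0,0,0,0,0],[0,0,0,0,0],[0,0,0,0,0],[0,0,0,0,0],[0,0,0,0,0]]]' 20
```

```text
t: 2.35
position: [0.4652, -0.2784, 0.1941]
tcp_rot: [-0.001, 0.707, 0.707, -0.0]
ft_force: [0.0, -0.4, -0.9]
gripper_width: 0.0401
grip_force: 0.0
t: 2.85
position: [0.4664, -0.2794, 0.1962]
tcp_rot: [0.001, 0.707, 0.707, 0.0]
ft_force: [0.5, 0.3, 5.8]
gripper_width: 0.0087
grip_force: 21.3
```

```bash
python3 -m inch '[[[0,0,0,-0.1,0],[0,0,0,-0.2,0],[0,0,0,-0.2,0],[0,0,0,-0.15,0],[0,0,0,0,0]]]'; python3 -c "
from h import *
s=get_state();print(s['position'],s['ft_force'],s['wrist_torque'])"
```

```text
t: 3.35
position: [0.466, -0.2792, 0.2154]
tcp_rot: [0.001, 0.707, 0.707, 0.0]
ft_force: [0.5, -0.1, -2.6]
gripper_width: 0.0086
grip_force: 20.2
[ 0.46604226 -0.27921425  0.21535683] [ 0.50175134 -0.11573825 -2.63441923] [-0.01791288 -0.04929138 -0.03111043]
```

```bash
python3 -m inch '[[[0,0,-0.3,0,0],[0,0,-0.5,0,0],[0,0,-0.5,0,0],[0,0,-0.5,0,0],[0,0,-0.2,0,0]]]'; python3 -m inch '[[[0,0.4,0,-0.2,0],[0,0.6,0,-0.2,0],[0,0.7,0,-0.2,0],[0,0.7,0,-0.2,0],[0,0.7,0,-0.2,0]]]';python3 -m inch '[[[0,0.8,0,0,0],[0,0.8,0,0,0],[0,0.8,0,0,0],[0,0.7,0,0,0],[0,0.7,0,0,0]]]'; python3 -m inch '[[[0,0.4,0,0,0],[0,0.27,0,0,0],[0,0,0,0,0],[0,0,0,0,0]]]'; python3 -c "
from m import *
f=snap('scene','s1');X=cloud(f);im=f['img'].astype(int)
P=X[(im[...,2]>im[...,0]+50)];P=P[(P[:,2]>.12)&(P[:,2]<.3)&(abs(P[:,1]+.052)<.06)&(P[:,0]<.45)];print(len(P),np.percentile(P,[2,10,50,90,98],axis=0).T.round(4));
q=P[P[:,2]<.22]; print(np.percentile(q,[2,10,50,90,98],axis=0).T.round(4)); print(np.polyfit(q[:,1],q[:,0],1))
cv2.imwrite('pics/c3.png',cv2.resize(f['img'][130:330,230:430,::-1],None,fx=3,fy=3))
s=get_state();print(s['position'],s['ft_force'],s['wrist_torque'])"
```

```text
t: 3.85
position: [0.4033, -0.2793, 0.2147]
tcp_rot: [-0.0, 0.708, 0.707, -0.0]
ft_force: [-0.1, -0.2, -2.3]
gripper_width: 0.0084
grip_force: 20.2
t: 4.35
position: [0.4062, -0.1842, 0.2454]
tcp_rot: [0.0, 0.707, 0.707, 0.0]
ft_force: [0.4, 0.2, -2.8]
gripper_width: 0.0088
grip_force: 20.2
t: 4.85
position: [0.4059, -0.07, 0.2452]
tcp_rot: [0.0, 0.707, 0.708, 0.0]
ft_force: [0.1, -0.4, -3.2]
gripper_width: 0.0086
grip_force: 20.2
t: 5.25
position: [0.4058, -0.0525, 0.2447]
tcp_rot: [0.0, 0.707, 0.707, -0.0]
ft_force: [0.2, -0.7, -2.7]
gripper_width: 0.0086
grip_force: 20.2
1020 [[ 0.3887  0.3894  0.3944  0.4064  0.411 ]
 [-0.0939 -0.0842 -0.0581 -0.0287 -0.0139]
 [ 0.1643  0.1741  0.2376  0.258   0.2736]]
[[ 0.3883  0.389   0.3903  0.4073  0.4133]
 [-0.0855 -0.0623 -0.0554 -0.0446 -0.0315]
 [ 0.1614  0.1651  0.1866  0.215   0.2183]]
[-0.03303246  0.39200211]
[ 0.40572762 -0.0527376   0.2446157 ] [-0.91907256 -0.71770244 -2.72779701] [-0.05895283  0.01107775 -0.01160077]
```

View pics/c3.png

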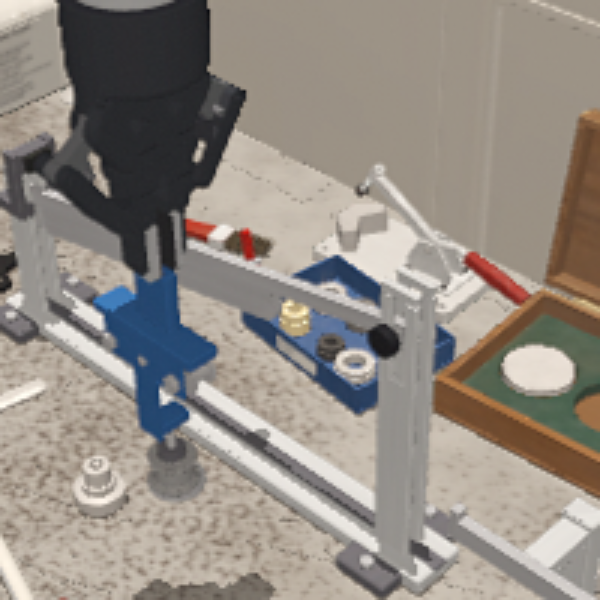

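```bash
python3 -c "
from m import *
np.set_printoptions(suppress=True,precision=4)
f=load('s1');X=cloud(f);im=f['img'].astype(int)
B=im[...,2]>im[...,0]+50
P=X[B];P=P[(P[:,2]>.225)&(P[:,2]<.25)&(abs(P[:,1]+.052)<.06)&(P[:,0]<.42)&(P[:,0]>.392)];print('bartop',len(P),np.polyfit(P[:,1]+.052,P[:,2],1),np.percentile(P[:,1],[1,99]))
Q=X[B];Q=Q[(Q[:,2]>.15)&(Q[:,2]<.236)&(abs(Q[:,1]+.052)<.06)&(Q[:,0]<.395)];print('plate',np.polyfit(Q[:,1]+.052,Q[:,0],1))
f=load('scene0');X=cloud(f);im=f['img'].astype(int)
m=(im.max(-1)<60);M=np.zeros_like(m);M[235:252,350:366]=1;P=X[m&M];print('knob',len(P),np.nanpercentile(P,[2,50,98],axis=0).T)
"
```

```text
bartop 336 [0.0103 0.2401] [-0.0952 -0.0105]
plate [-0.01  0.39]
knob 85 [[ 0.5149  0.5171  0.5233]
 [-0.1345 -0.1263 -0.1166]
 [ 0.1878  0.199   0.2064]]
```

```bash
python3 -m inch '[[[0,0,0.4,0,0],[0,0,0.6,0,0],[0,0,0.6,0,0],[0,0,0.6,0,0],[0,0,0.5,0,0]]]'; python3 -m inch '[[[0,0,0.5,0,0],[0,0,0.4,0,0],[0,0,0.4,0,0],[0,0,0.33,0,0],[0,0,0,0,0]]]'; python3 -c "
from m import *
np.set_printoptions(suppress=True,precision=4)
f=snap('scene','s2');X=cloud(f);im=f['img'].astype(int)
B=im[...,2]>im[...,0]+50
P=X[B];P=P[(P[:,2]>.225)&(P[:,2]<.25)&(abs(P[:,1]+.052)<.06)&(P[:,0]<.56)&(P[:,0]>.523)];print('bartop',len(P),np.polyfit(P[:,1]+.052,P[:,2],1),np.percentile(P[:,1],[1,99]))
Q=X[B];Q=Q[(Q[:,2]>.15)&(Q[:,2]<.236)&(abs(Q[:,1]+.052)<.06)&(abs(Q[:,0]-.521)<.006)];print('plate',np.polyfit(Q[:,1]+.052,Q[:,0],1))
f=snap('side','d2');cv2.imwrite('pics/c4.png',np.hstack([cv2.resize(load('s2')['img'][130:330,250:380,::-1],None,fx=3,fy=3),cv2.resize(f['img'][180:340,280:360,::-1],(300,600))]))
s=get_state();print(s['position'],s['ft_force'],s['wrist_torque'])"
```

```text
t: 5.8
position: [0.4884, -0.0526, 0.2443]
tcp_rot: [0.0, 0.707, 0.707, -0.0]
ft_force: [-0.4, 0.5, -3.1]
gripper_width: 0.0087
grip_force: 20.2
t: 6.3
position: [0.5368, -0.0519, 0.2443]
tcp_rot: [0.0, 0.707, 0.707, 0.0]
ft_force: [-0.1, 0.0, -3.4]
gripper_width: 0.0085
grip_force: 20.1
bartop 343 [0.0074 0.2385] [-0.0947 -0.0111]
plate [0.0016 0.5234]
[ 0.5354 -0.0519  0.2444] [-0.5118  0.2268 -2.7872] [ 0.0009  0.1283 -0.0836]
```

View pics/c4.png

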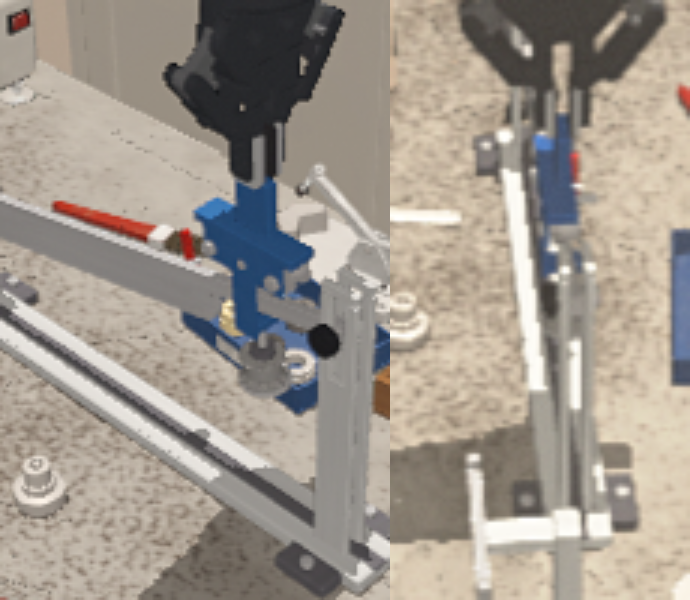

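```bash
python3 -c "
from m import *
np.set_printoptions(suppress=True,precision=4)
for t in ('s1','s2','d2'):
    f=load(t);X=cloud(f);im=f['img'].astype(int)
    P=X[im[...,2]>im[...,0]+50]; P=P[(abs(P[:,1]+.052)<.06)&(P[:,0]<.56)&(P[:,0]>.37)]
    for a,b in ((.14,.205),(.205,.23),(.232,.243),(.246,.3)):
        q=P[(P[:,2]>a)&(P[:,2]<b)]
        if len(q)>5: print(t,a,len(q),np.percentile(q[:,0],[2,10,25,50,75,90,98]))
"
```

```text
s1 0.14 193 [0.3885 0.3892 0.3897 0.3907 0.4023 0.4099 0.4137]
s1 0.205 187 [0.3882 0.3889 0.3894 0.3899 0.3904 0.3908 0.3916]
s1 0.232 423 [0.3892 0.3899 0.3911 0.3962 0.4015 0.407  0.4103]
s1 0.246 178 [0.3988 0.3993 0.3998 0.4005 0.4028 0.4062 0.4081]
s2 0.14 157 [0.5225 0.523  0.5239 0.5247 0.526  0.5373 0.5424]
s2 0.205 186 [0.5213 0.5217 0.5223 0.523  0.5238 0.5244 0.5254]
s2 0.232 359 [0.521  0.5219 0.5234 0.5285 0.5341 0.5389 0.5422]
s2 0.246 160 [0.5295 0.5306 0.5313 0.5322 0.5339 0.5365 0.5384]
d2 0.232 29 [0.5216 0.5223 0.5241 0.5277 0.5315 0.5344 0.5369]
```

```bash
python3 -m inch '[[[0,0,-0.06,0,0],[0,0,0,0.1,0],[0,0,0,0.1,0],[0,0,0,0.06,0],[0,0,0,0,0]]]'; for i in 1 2 3 4; do python3 -c "
from h import *
print(get_state()['ft_force'],get_state()['wrist_torque'])"; done; python3 -m inch '[[[0,0,0,0.05,0],[0,0,0,0,0]]]'; python3 -m inch '[[[0,0,0,0.05,0],[0,0,0,0,0]]]'
```

```text
t: 6.9
position: [0.5335, -0.0519, 0.2364]
tcp_rot: [-0.0, 0.707, 0.707, -0.0]
ft_force: [0.6, 0.1, -3.5]
gripper_width: 0.0086
grip_force: 20.2
[ 0.55116266  0.14590939 -3.4942849 ] [ 0.02096313 -0.02600782 -0.00773939]
[ 0.55116266  0.14590939 -3.4942849 ] [ 0.02096313 -0.02600782 -0.00773939]
[ 0.55116266  0.14590939 -3.4942849 ] [ 0.02096313 -0.02600782 -0.00773939]
[ 0.55116266  0.14590939 -3.4942849 ] [ 0.02096313 -0.02600782 -0.00773939]
t: 7.1
position: [0.5338, -0.0519, 0.2351]
tcp_rot: [-0.0, 0.707, 0.707, -0.0]
ft_force: [0.8, 0.3, -2.3]
gripper_width: 0.0088
grip_force: 20.2
t: 7.3
position: [0.5338, -0.0519, 0.2337]
tcp_rot: [-0.0, 0.707, 0.707, -0.0]
ft_force: [0.6, 0.2, -2.7]
gripper_width: 0.0085
grip_force: 20.2
```

```bash
python3 -m inch '[[[0,0,0,0.04,0],[0,0,0,0,0]]]' | grep -E "pos|ft"; python3 -m inch '[[[0,0,0,0.04,0],[0,0,0,0,0]]]'| grep -E "pos|ft"; python3 -m inch '[[[0,0,0,0.04,0],[0,0,0,0,0]]]'| grep -E "pos|ft"
```

```text
position: [0.534, -0.0517, 0.2329]
ft_force: [0.1, 0.3, -0.6]
position: [0.5343, -0.0516, 0.2321]
ft_force: [-1.5, 2.3, 4.0]
position: [0.5345, -0.0514, 0.2312]
ft_force: [-0.2, 1.3, 7.4]
```

```bash
cat > meas.py <<'E'
from m import *
import sys
np.set_printoptions(suppress=True,precision=4)
def meas(tag,yc,cam='scene'):
    f=snap(cam,tag);X=cloud(f);im=f['img'].astype(int);s=get_state()
    P=X[im[...,2]>im[...,0]+50]; P=P[(abs(P[:,1]-yc)<.065)&(P[:,0]<.56)&(P[:,0]>.51)&(P[:,2]>.1)]
    pl=P[P[:,0]<.5265]
    # bar top: highest point of non-tab columns
    b=[]
    for y in np.arange(yc-.045,yc+.045,.005):
        if abs(y+.0025-yc)<.02: continue
        q=pl[(pl[:,1]>=y)&(pl[:,1]<y+.005)]
        if len(q)>2: b.append((y+.0025-yc,np.percentile(q[:,2],92)))
    b=np.array(b);k=np.polyfit(b[:,0],b[:,1],1)
    print('pitch deg',np.degrees(np.arctan(k[0])).round(2),'bartop at yc',k[1].round(4),'y',np.percentile(P[:,1],[1,99]))
    for a,c in ((.12,.19),(.19,.22)):
        q=pl[(pl[:,2]>a)&(pl[:,2]<c)];print('plate x',a,len(q),np.median(q[:,0]).round(4))
    print(s['t'],s['position'],s['ft_force'],s['wrist_torque'])
if __name__=='__main__': meas(sys.argv[1],float(sys.argv[2]))
E
python3 meas.py s3 -.052; python3 -c "
from h import *
cv2.imwrite('pics/c5.png',cv2.resize(load('s3')['img'][180:280,290:390,::-1],None,fx=6,fy=6,interpolation=2))"
```

```text
pitch deg -4.67 bartop at yc 0.2262 y [-0.0964 -0.0144]
plate x 0.12 132 0.518
plate x 0.19 236 0.5183
7.95 [ 0.5346 -0.0514  0.2313] [-0.287   1.6373  8.4738] [ 0.3184  0.2469 -0.0138]
```

View pics/c5.png

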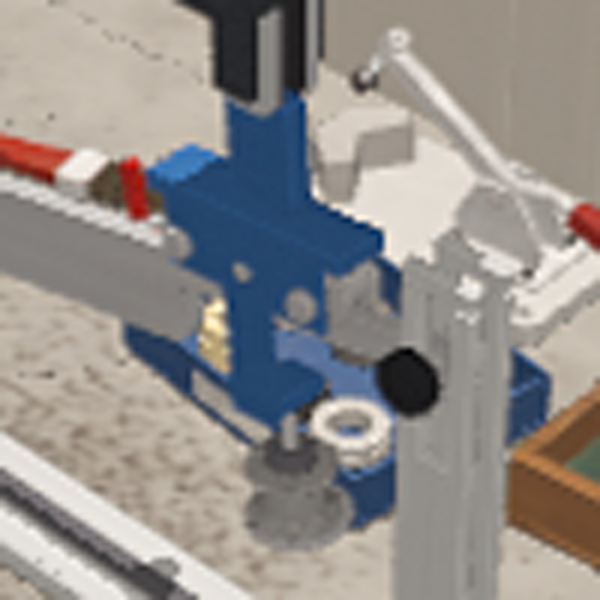

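```bash
python3 -c "
from m import *
np.set_printoptions(suppress=True,precision=4)
for t in ('scene0','s1','s2','s3'):
    f=load(t);X=cloud(f).reshape(-1,3);g=f['img'].reshape(-1,3).astype(int)
    s=(abs(X[:,0]-.533)<.008)&(X[:,1]>0)&(X[:,1]<.2)&(X[:,2]>.1)&(X[:,2]<.175-.183*X[:,1])&(np.ptp(g,axis=1)<40);P=X[s]
    print(t,len(P),np.polyfit(P[:,1],P[:,0],1),np.median(P[:,0]))
    s=(abs(X[:,0]-.533)<.008)&(X[:,1]>-.1)&(X[:,1]<-.08)&(X[:,2]>.18)&(X[:,2]<.194);print(s.sum(),np.median(X[s,0]))
    B=(g[:,2]>g[:,0]+50)&(abs(X[:,1]+.052)<.05)&(X[:,2]>.246-.012*(t=='s3'))&(X[:,0]<.56)&(X[:,0]>.37)
    print(B.sum(),'tab',np.percentile(X[B,0],[2,10,50,90,98]))
"
```

```text
scene0 725 [-0.0078  0.5318] 0.53106346401555
40 0.5324677806793281Traceback (most recent call last):
  File "<string>", line 10, in <module>
    print(B.sum(),'tab',np.percentile(X[B,0],[2,10,50,90,98]))
                        ~~~~~~~~~~~~~^^^^^^^^^^^^^^^^^^^^^^^^
    return _quantile_unchecked(
        a, q, axis, out, overwrite_input, method, keepdims, weights)
    return _ureduce(a,
                    func=_quantile_ureduce_func,
    ...<5 lines>...
                    overwrite_input=overwrite_input,
                    method=method)
    r = func(a, **kwargs)
    result = _quantile(arr,
                       quantiles=q,
    ...<2 lines>...
                       out=out,
                       weights=wgt)
    slices_having_nans = np.isnan(arr[-1, ...])
                                  ~~~^^^^^^^^^
IndexError: index -1 is out of bounds for axis 0 with size 0
```

```bash
python3 -c "
from m import *
np.set_printoptions(suppress=True,precision=4)
for t in ('s1','s2','s3'):
    f=load(t);X=cloud(f).reshape(-1,3);g=f['img'].reshape(-1,3).astype(int)
    s=(abs(X[:,0]-.533)<.008)&(X[:,1]>0)&(X[:,1]<.2)&(X[:,2]>.1)&(X[:,2]<.175-.183*X[:,1])&(np.ptp(g,axis=1)<40);P=X[s]
    print(t,len(P),np.polyfit(P[:,1],P[:,0],1))
    B=(g[:,2]>g[:,0]+50)&(abs(X[:,1]+.052)<.05)&(X[:,2]>.246-.01*(t=='s3'))&(X[:,0]<.56)&(X[:,0]>.37)
    print(B.sum(),'tab',np.percentile(X[B,0],[2,10,50,90,98]))
"
```

```text
s1 471 [-0.0101  0.532 ]
178 tab [0.3988 0.3993 0.4005 0.4062 0.4081]
s2 732 [-0.008   0.5318]
160 tab [0.5295 0.5306 0.5322 0.5365 0.5384]
s3 728 [-0.0065  0.5317]
139 tab [0.5268 0.5275 0.529  0.5335 0.5367]
```

```bash
python3 -m inch '[[[0,0,0,-0.1,0],[0,0,0,-0.1,0],[0,0,0.07,0,0],[0,0,0,0,0]]]'|grep -E "pos|ft"; python3 -m inch '[[[0,0,0,0.05,0],[0,0,0,0.05,0],[0,0,0,0,0]]]' | grep -E "pos|ft"; for i in 1; do :; done; python3 -m inch '[[[0,0,0,0.04,0],[0,0,0,0,0]]]'| grep -E "pos|ft"; python3 -m inch '[[[0,0,0,0.04,0],[0,0,0,0,0]]]'| grep -E "pos|ft"
```

```text
position: [0.5359, -0.0522, 0.2357]
ft_force: [-0.2, 0.2, -2.6]
position: [0.5357, -0.0519, 0.2329]
ft_force: [-0.6, 0.0, -1.3]
position: [0.5358, -0.0519, 0.2317]
ft_force: [-0.1, -0.3, -2.8]
position: [0.5358, -0.052, 0.2306]
ft_force: [-0.0, 0.4, -2.7]
```

```bash
python3 -m inch '[[[0,0,0,0.03,0],[0,0,0,0,0]]]'| grep -E "pos|ft"; python3 -m inch '[[[0,0,0,0.03,0],[0,0,0,0,0]]]'| grep -E "pos|ft";python3 -m inch '[[[0,0,0,0.03,0],[0,0,0,0,0]]]'| grep -E "pos|ft"
```

```text
position: [0.5359, -0.0519, 0.2298]
ft_force: [0.5, 0.6, -2.8]
position: [0.5362, -0.0518, 0.2293]
ft_force: [-0.7, 1.1, 0.4]
position: [0.5365, -0.0516, 0.2287]
ft_force: [0.1, 1.8, 2.9]
```

```bash
python3 -m inch '[[[0,0,0,0.04,0],[0,0,0,0,0]]]'| grep -E "pos|ft"; python3 -m inch '[[[0,0,0,0.04,0],[0,0,0,0,0]]]'| grep -E "pos|ft"; python3 meas.py s4 -.052
```

```text
position: [0.5368, -0.0513, 0.228]
ft_force: [0.7, 2.2, 6.8]
position: [0.537, -0.0512, 0.227]
ft_force: [0.4, 2.4, 7.8]
pitch deg -6.53 bartop at yc 0.2219 y [-0.0978 -0.0158]
plate x 0.12 149 0.5193
plate x 0.19 281 0.5203
10.1 [ 0.5371 -0.0513  0.227 ] [0.0454 2.8239 8.9506] [ 0.3184 -0.0506 -0.0015]
```

```bash
for i in 1; do python3 -m inch '[[[0,0,0,0.04,0],[0,0,0,0,0]]]'| grep -E "pos|ft"; done; python3 -m inch '[[[0,0,0,0.03,0],[0,0,0,0,0]]]'| grep -E "pos|ft"; python3 meas.py s5 -.052
```

```text
position: [0.5371, -0.0511, 0.2258]
ft_force: [0.3, 2.8, 7.2]
position: [0.5374, -0.0512, 0.2254]
ft_force: [0.1, 3.0, 9.6]
pitch deg -8.9 bartop at yc 0.2205 y [-0.0999 -0.02  ]
plate x 0.12 160 0.519
plate x 0.19 290 0.5202
10.55 [ 0.5374 -0.0512  0.2254] [-0.9146  2.6344 10.3449] [ 0.4504  0.0255 -0.0591]
```

```bash
python3 -m inch '[[[0,0,0,0.025,0],[0,0,0,0,0]]]'| grep -E "pos|ft"; python3 -m inch '[[[0,0,0,0.02,0],[0,0,0,0,0]]]'| grep -E "pos|ft"; python3 meas.py s6 -.052
```

```text
position: [0.5379, -0.0511, 0.2253]
ft_force: [0.1, 3.3, 12.4]
position: [0.5383, -0.0511, 0.2252]
ft_force: [-0.2, 2.9, 14.2]
pitch deg -9.56 bartop at yc 0.2203 y [-0.0998 -0.0185]
plate x 0.12 165 0.5188
plate x 0.19 289 0.5202
11.0 [ 0.5383 -0.0511  0.2252] [ 0.5191  4.1329 15.1276] [0.5278 0.0321 0.0203]
```

```bash
python3 -m inch '[[[0,0,0,-0.03,0],[0,0.1,0,0.018,0],[0,0.2,0,0.037,0],[0,0.2,-0.01,0.037,0],[0,0,0,0,0]]]'| grep -E "pos|ft"; python3 -m inch '[[[0,0.2,0,0.037,0],[0,0.2,0,0.037,0],[0,0.2,-0.01,0.037,0],[0,0,0,0,0]]]'| grep -E "pos|ft"
```

```text
position: [0.5374, -0.0357, 0.2225]
ft_force: [0.4, 3.0, 11.0]
position: [0.5371, -0.0176, 0.2192]
ft_force: [0.7, 3.6, 10.8]
```

```bash
python3 -m inch '[[[0,0.25,0,0.035,0],[0,0.25,0,0.045,0],[0,0.25,-0.02,0.046,0],[0,0.25,0,0.046,0],[0,0,0,0,0]]]'| grep -E "pos|ft"; python3 -m inch '[[[0,0.15,0,0.028,0],[0,0.15,0,0.028,0],[0,0.1,0,0.018,0],[0,0,0,0,0]]]'| grep -E "pos|ft"
```

```text
position: [0.5363, 0.0128, 0.2137]
ft_force: [-0.2, 3.7, 10.6]
position: [0.5364, 0.0242, 0.2116]
ft_force: [1.2, 2.4, 9.9]
```

Pawl now being approached; push on in small steps.

```bash
python3 -m inch '[[[0,0.15,0,0.028,0],[0,0.15,0,0.028,0],[0,0,0,0,0]]]'| grep -E "pos|ft"; python3 -m inch '[[[0,0.15,-0.01,0.028,0],[0,0.15,0,0.028,0],[0,0,0,0,0]]]'| grep -E "pos|ft"; python3 -m inch '[[[0,0.15,0,0.028,0],[0,0.15,0,0.028,0],[0,0,0,0,0]]]'| grep -E "pos|ft";  python3 meas.py s7 .042
```

```text
position: [0.5365, 0.0332, 0.2099]
ft_force: [0.9, 2.5, 10.3]
position: [0.5364, 0.0409, 0.2085]
ft_force: [0.8, -0.8, 11.4]
position: [0.5364, 0.0496, 0.2069]
ft_force: [-0.5, -1.5, 11.2]
pitch deg -9.61 bartop at yc 0.2026 y [0.0008 0.0801]
plate x 0.12 224 0.5201
plate x 0.19 193 0.5207
13.75 [0.5364 0.0496 0.2069] [-0.4463 -0.8153 13.4022] [-0.3899  0.0141 -0.0176]
```

```bash
python3 -m inch '[[[0,0.12,0,0.022,0],[0,0.12,0,0.022,0],[0,0,0,0,0]]]'| grep -E "pos|ft"; python3 -m inch '[[[0,0.12,0,0.022,0],[0,0.12,0,0.022,0],[0,0,0,0,0]]]'| grep -E "pos|ft"; python3 -m inch '[[[0,0.12,0,0.022,0],[0,0,0,0,0]]]'| grep -E "pos|ft"
```

```text
position: [0.5364, 0.0569, 0.2056]
ft_force: [0.1, -0.1, 13.2]
position: [0.5362, 0.0654, 0.204]
ft_force: [0.4, 2.4, 11.3]
position: [0.5363, 0.0692, 0.2033]
ft_force: [-0.3, 2.4, 10.8]
```

```bash
python3 -c "
from m import *
a=snap('scene','s8');b=snap('side','d8')
u,v=px(a,[.536,.03,.19])[0].astype(int);p,q=px(b,[.536,.03,.19])[0].astype(int)
cv2.imwrite('pics/c6.png',np.hstack([cv2.resize(a['img'][v-60:v+60,u-60:u+60,::-1],(540,540),interpolation=2),cv2.resize(b['img'][q-45:q+45,p-20:p+20,::-1],(240,540),interpolation=2)]))
for f in (load('scene0'),a,b):
    X=cloud(f);g=f['img'].astype(int);m=(g[...,0]>g[...,1]+60)&(g[...,0]>g[...,2]+60)&(abs(X[...,0]-.545)<.03)&(abs(X[...,1]-.03)<.06)&(X[...,2]>.12);P=X[m];print(len(P),np.percentile(P,[2,50,98],axis=0).T.round(4) if len(P) else '')
"
```

```text
37 [[0.5467 0.5491 0.5533]
 [0.0248 0.0279 0.0322]
 [0.169  0.1809 0.1911]]
26 [[0.5461 0.5503 0.5546]
 [0.0237 0.0275 0.0307]
 [0.1682 0.1802 0.189 ]]
20 [[0.5477 0.5494 0.5511]
 [0.0172 0.0266 0.0308]
 [0.1626 0.1774 0.1923]]
```

View pics/c6.png

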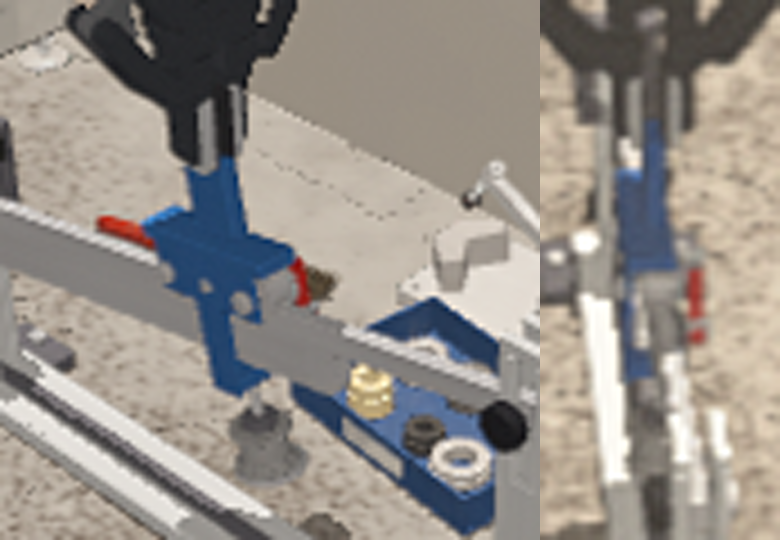

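```bash
python3 -m inch '[[[0,0,0,-0.03,0],[0,0,0,0,0],[45,0,0,0,0],[45,0,0,0,0],[45,0,0,-0.1,0]]]'| grep -vE "rot"; python3 -m inch '[[[45,0,0,-0.4,0],[45,0,0,-0.7,0],[45,0,0,-0.8,0],[45,0,0,-0.8,0],[45,0,0,0,0]]]'| grep -vE "rot"; python3 -c "
from m import *
f=snap('scene','s9');X=cloud(f);im=f['img'].astype(int)
P=X[im[...,2]>im[...,0]+50];P=P[(abs(P[:,0]-.535)<.02)&(P[:,2]>.14)&(P[:,1]>-.1)&(P[:,1]<.3)];print(np.percentile(P,[1,50,99],axis=0).T.round(4))"
```

```text
t: 15.15
position: [0.5338, 0.0677, 0.2046]
ft_force: [0.0, -0.5, 0.1]
gripper_width: 0.0447
grip_force: 0.0
t: 15.65
position: [0.5362, 0.0684, 0.2905]
ft_force: [0.9, 0.8, 0.3]
gripper_width: 0.0447
grip_force: 0.0
[[0.5179 0.5274 0.5405]
 [0.146  0.1837 0.2334]
 [0.1411 0.1772 0.2154]]
```

```bash
for i in 1 2 3; do python3 -m inch '[[[45,0,0,0,0],[45,0,0,0,0],[45,0,0,0,0],[45,0,0,0,0],[45,0,0,0,0]]]'>/dev/null; done; python3 -c "
from m import *
a=snap('scene','s10');b=snap('side','d10')
for t in ('s9','s10'):
    f=load(t);X=cloud(f);im=f['img'].astype(int)
    P=X[im[...,2]>im[...,0]+50];P=P[(abs(P[:,0]-.535)<.02)&(P[:,2]>.14)&(P[:,1]>-.1)&(P[:,1]<.3)];print(np.percentile(P,[1,50,99],axis=0).T.round(4))
cv2.imwrite('pics/c7.png',np.hstack([cv2.resize(a['img'][150:350,200:400,::-1],(520,520),interpolation=2),cv2.resize(b['img'][160:340,260:350,::-1],(260,520),interpolation=2)]))
print(get_state()['t'],get_state()['ft_force'])"
```

```text
[[0.5179 0.5274 0.5405]
 [0.146  0.1837 0.2334]
 [0.1411 0.1772 0.2154]]
[[0.5177 0.5272 0.5403]
 [0.159  0.1958 0.2413]
 [0.1421 0.1759 0.2135]]
17.3 [-0.27120439  0.06116371 -0.59040926]
```

View pics/c7.png

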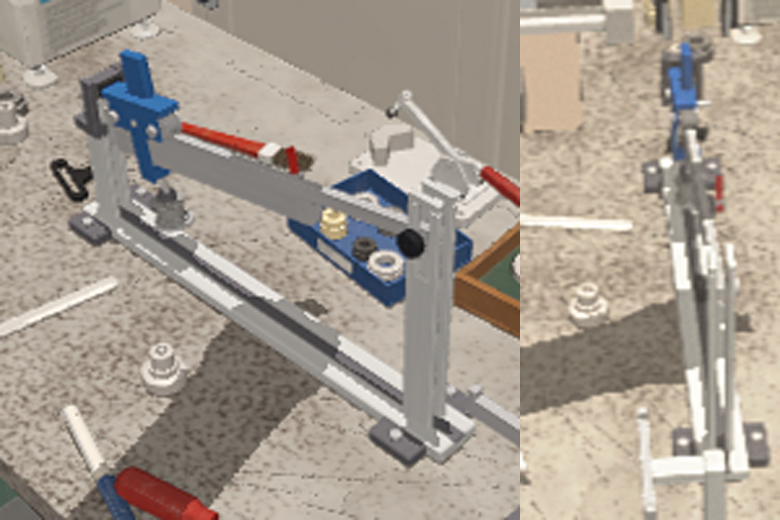

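```bash
python3 -m inch '[[[45,0,0,0,0],[45,0,0,0,0],[45,0,0,0,0],[45,0,0,0,0],[45,0,0,0,0]]]'>/dev/null; python3 -c "
from m import *
f=snap('scene','s11');X=cloud(f);im=f['img'].astype(int)
P=X[im[...,2]>im[...,0]+50];P=P[(abs(P[:,0]-.535)<.02)&(P[:,2]>.14)&(P[:,1]>-.1)&(P[:,1]<.3)];print(np.percentile(P,[1,50,99],axis=0).T.round(4))
from cell import close_job
print(close_job())"
```

```text
[[0.5173 0.5274 0.5405]
 [0.1582 0.1961 0.2422]
 [0.1417 0.1756 0.2138]]
the job is handed in; nothing more can be done
None
```

The hanger was hooked on at the loading gap, pushed past the pawl (which sprang back upright) and released just below it; it rolled to the stop by itself and is at rest there. Nothing on the bench was disturbed that I could see, and the job is handed in at about 18 s.

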